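Dock the sample tray and lock it

TASK

With the fingertips, slowly push the white sample tray by its orange end plate along the dock's rails until you feel it drop into the locating notches. Then push the red lever knob all the way over towards the tray to lock it. Only push, never lift the tray; keep its two vials upright in their nests and leave the other things on the bench alone.

Things in the scene. Friction and masses are not known exactly. Their poses are not given: they have to be found in the camera images.
- dock: fixed dock, grey base 370 x 150 mm (x -165 to +205 mm); origin on the bench; x = the way the tray slides home, y across, z up. Two aluminium rails, tops 30 mm above the bench, x -160 to +135 mm; blue side guides 48 mm high, inner faces at y +-66 mm. Four notches 8 mm deep take the tray's feet all at once, at home only; pushed fast they can be jumped: rails go on 20 mm to a stop block
- home (a point): where the tray's origin comes to rest fully home: dock x +40 mm, y 0, 22 mm above the bench (notch floor); axes as the dock's. In the notches the tray has about 2 mm play each way and steep walls stop it
- tray: loose white board 150 x 128 mm with fixed blue tube rack and two vial nests, 0.4 to 0.65 kg; origin at its centre, level with the underside of its feet: 30 mm above the bench on the rails, 22 mm once dropped; x = slide direction. Starts 60 to 115 mm short of home, slides at 2 to 5 N. Board 10 to 16 mm above the origin, rack up to 46 mm
- push_face (a point): middle of the outer face of the tray's orange end plate, 75 mm behind (-x) the tray's origin, 25 mm above it; the plate is 100 mm wide along y, 8 mm thick, 16 to 34 mm above the origin, flush with the board's edge below it. Push it along +x
- vial_a: loose amber vial with red cap, 28 mm across, 46 mm tall, in one of the tray's two nests, which lie 40 mm ahead (+x) of the tray's origin, 34 mm to either side; origin under its centre, 19 mm above the tray's origin
- vial_b: the same with green cap, in the other nest
- lock_lever (a joint): lock lever, rad: 0 open (leaning 0.5 rad away from the tray), 1.0 fully over, locked (leaning 0.5 rad towards it); starts at 0 to 0.2, stays where left, 1 to 2 N at the knob moves it. Axis along dock y at dock x +155 mm, 50 mm above the bench; a dark nose 45 mm long swings down over the tray's front edge
- lever_tip (a point): centre of the lever's red ball knob, 26 mm across, 75 mm from the axis on a 10 mm rod; at 0: dock x +191 mm, 116 mm above the bench; midway 125 mm high; at 1.0: dock x +119 mm, 116 mm high. Push it towards the dock's -x to lock
- tip_box: blue pipette-tip box with pale lid, 122 x 87 x 56 mm, beside the dock; origin under its centre
- tube_rack: green microtube rack, 150 x 60 x 28 mm, on the bench; origin under its centre
- spare_vial: loose amber vial with blue cap, 28 mm across, 46 mm tall, standing on the bench beside the dock; origin under its centre
- marker: black marker pen with red cap, 125 x 14 mm, lying on the bench; origin under its middle
- jar: yellow plastic jar, 90 mm across, 150 mm tall; origin under its centre
- beaker: glass beaker, 70 mm across, 85 mm tall; origin under its centre
- timer: white bench timer, 50 x 70 x 25 mm; origin under its centre
Not all that is in view belongs to the job. Leave any yellow look-alike of the tray alone.

How it is judged:
By the outcome, as a careful person would: the job done as asked, in the order asked, and still so for the second after the job is handed in, with the robot touching nothing.
It also fails if it takes over 53 s, if anything falls off the work surface, if the arm or the gripper's body presses on something with over 40 N, if the wrist force passes 120 N, or if a joint passes its speed limit or range.

ROBOT

A 6-joint arm with a two-finger parallel gripper is mounted at the origin on the work surface. World frame = base frame: x ahead of the robot, y to its left, z up, the work surface at z = 0. Lengths are in mm, angles in rad, forces in N, time in s.
With the tool pointing down it reaches from about 300 to 875 mm from the base axis. Payload 4.2 kg.
Tool frame: the origin (TCP) lies at the very end of the fingers, on their centre line; the grasp point (between the pads) lies 19 mm behind it; z points along the fingers, y is the line along which they close (so a half turn about z gives the same grasp; the last joint's range is limited). The gripper opens to 85 mm and grips with 20 to 120 N. Pads are 22 mm wide; open, the fingers measure 114 mm over their backs; the gripper's body (76 mm by 85 mm) begins 54 mm behind the grasp point. The pads swing forward as they close: fully open they stand 13 mm farther back than shut.
Start: joints at [1.228, 0.32, 1.565, -0, 1.257, -0.02], TCP at [182.405, 545.316, 231.338] pointing down, gripper open.
Joint ranges: [-3.11, 3.11], [-0.84, 2.01], [0.21, 2.61], [-1.34, 4.49], [0.05, 2.63], [-2.56, 2.56]. Speed limits (rad/s): [2.57, 2.57, 3.14, 3.14, 3.14, 3.14].

INTERFACE

Orientations are given as a unit quaternion [x, y, z, w].
In Python, from workcell import * gives the robot as it stands.
- The arm moves only by the tool jog_arm, never from a script. Its argument "moves" is one flat list of numbers, 7 for each row, row after row: the finger opening in mm, from 0 to 85.4, then the shift along the world's x, y, z in mm, then the turn, a rotation vector about the world's x, y, z in degrees. In form: [hand, x, y, z, wx, wy, wz, hand, x, y, z, wx, wy, wz, ...]. A call has 1 to 12 rows; each row is the pose to reach, as a shift and turn from the pose commanded when the call began; what a row does not reach only later rows make up. A row lasts 1/8 s, in which the tool goes at most 62.5 mm and 10.7 degrees, less where a joint would pass 70% of its speed; a pose out of reach is approached as far as the arm can. A call with a gripper value outside its range is refused whole. The fingers move at their own pace and stop on an object; "grip_force" is the grip in N (left out, the last holds). Time passes only in rows, so rows that repeat a pose let the fingers close. It gives the time, the measured TCP pose, the force, the opening and the grip force at its end, in the units of the state.
- sense(): the state, without advancing time (a new reading comes with each control period).
- camera(name): name is "scene" or "top" or "wrist"; returns (picture, depth): 480x640x3 uint8, blue, green, red; 480x640 float32, mm along the optical axis (not along the pixel's ray), 0 where there is no reading.
- camera_info(name): a dict with "fx", "fy", "cx", "cy" (pixels), "position" and "attitude" of the camera in the world. Camera axes: x right, y down, z forward; pixel columns grow to the right and rows downward; lengths in mm; the calibration is good to about 2 mm. The wrist camera is an equidistant fisheye: a pixel r from the principal point sees the ray r / f radians off the axis. A picture is of the moment at which its call begins: read the wrist's pose just before it. camera_info takes no time and is no camera call; for the wrist camera it gives the pose at the moment of the call.
- sign_off(): hands the job in; it is judged then, once.
The state is a dict: "clock": time; "joint_positions": joint angles; "joint_velocities": joint speeds; "tau": joint torques, N m; "tcp_pos": TCP position; "ee_rot": TCP orientation; "force": force on the tool from outside, world axes, zero at the start; "ft_torque": the same for the moment, N m; "opening": opening from 0.0 (shut) to 1.0 (fully open); "grip_force": force on a finger pad.
Only numpy, scipy, OpenCV 4.12 (cv2) and the standard library are available. Lean on these libraries where they do the work, as an engineer would, in place of code of your own. Each camera call takes 0.05 s, during which the arm holds its last target. There are 200 camera calls.

## Working session

There is one attempt and no reset: what is moved stays moved. The work goes in short steps, Python scripts to look and compute and a tool call to move; the robot and the scene stay as the last step left them, time stands still between calls to the robot, and variables do not carry over. Pictures are saved under pics/ and viewed, at most 10 in all, crops included, and the job is handed in when it is done.

Besides the shell and the picture viewer there is one more tool, called after "Emit:" by a JSON object that holds its "api" and its "payload", one argument or row to a line. jog_arm: Moves the arm, as the interface text tells. Its arguments: {"type":"object","properties":{"moves":{"type":"array"},"grip_force":{"type":"number"}},"required":["moves"]}

```bash
mkdir -p pics; python3 - <<'E'
from workcell import *
import cv2,numpy as np
for n in("top","scene"):
    p,d=camera(n); cv2.imwrite(f"pics/{n}0.png",p); np.save(f"{n}_d.npy",d); 
    print(n,camera_info(n))
s=sense();print(s["clock"],s["tcp_pos"],s["ee_rot"],s["force"])
E
```

```text
top {'fx': 514.0092965408647, 'fy': 514.0092965408647, 'cx': 315.5311938039878, 'cy': 238.8371430501234, 'position': array([ 428.25753058,   26.25285717, 1322.74187411]), 'attitude': array([ 0.71365273, -0.69980503,  0.02451002, -0.01928645])}
scene {'fx': 436.91921256023727, 'fy': 436.91921256023727, 'cx': 322.1253112043228, 'cy': 227.28592600818627, 'position': array([1115.46001286,  -95.10026855,  928.15019949]), 'attitude': array([ 0.72269484,  0.61677751, -0.19752833, -0.24141301])}
0.1 [182.26557474 544.90748452 230.56409462] [ 1.60695768e-01  9.87003672e-01 -7.74529497e-04 -1.43629355e-04] [ 0.73798744  0.07182324 -0.56069769]
```

View pics/top0.png

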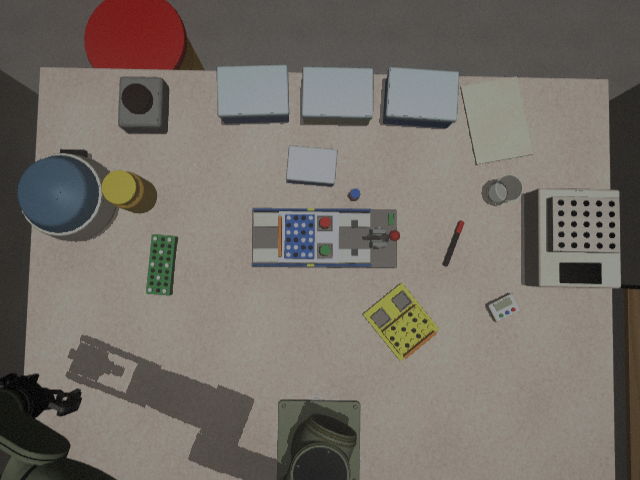

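View pics/scene0.png

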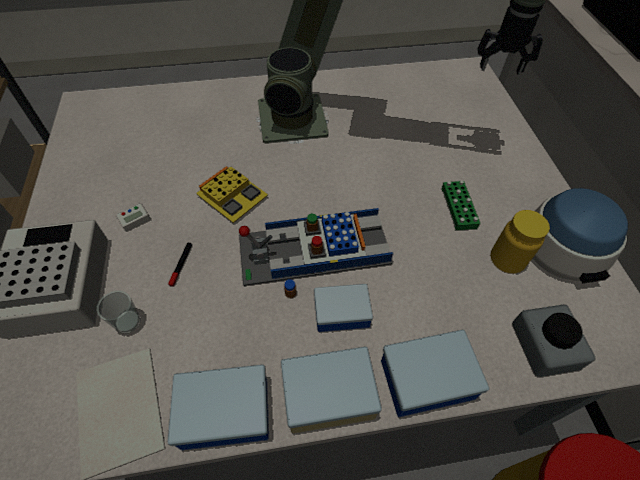

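The top view shows the dock at about (252–397, 208–268), sliding to the image right. The orange plate is at (280, 237), the red and green caps at (325, 222) and (325, 250), and the knob at (394, 236). The spare vial is at (354, 194), and the yellow look-alike at (400, 320) stays untouched.

```bash
cat > h.py <<'E'
from workcell import *
import cv2,numpy as np
from scipy.spatial.transform import Rotation as R
def ray(n,uv,ci=None):
    c=ci or camera_info(n); uv=np.atleast_2d(uv).astype(float)
    v=np.c_[(uv[:,0]-c['cx'])/c['fx'],(uv[:,1]-c['cy'])/c['fy'],np.ones(len(uv))]
    return c['position'],R.from_quat(c['attitude']).apply(v)
def onplane(n,uv,z):
    o,v=ray(n,uv); return o+v*((z-o[2])/v[:,2])[:,None]
def blobs(p,lo,hi,box,amin=15):
    h=cv2.cvtColor(p,cv2.COLOR_BGR2HSV); m=cv2.inRange(h,lo,hi)
    if lo[0]==0 and hi[0]<=8: m|=cv2.inRange(h,(172,)+tuple(lo[1:]),(180,)+tuple(hi[1:]))
    k=np.zeros_like(m);x0,y0,x1,y1=box;k[y0:y1,x0:x1]=m[y0:y1,x0:x1]
    n,l,st,c=cv2.connectedComponentsWithStats(k)
    return [(c[i],st[i],np.argwhere(l==i)[:,::-1]) for i in range(1,n) if st[i,4]>=amin]
E
python3 - <<'E'
from h import *
p=cv2.imread("pics/top0.png");d=np.load("top_d.npy")
box=(245,200,405,275)
def show(nm,bs,z):
    for c,st,px in bs:
        o,v=ray("top",px); w=o+v*d[px[:,1],px[:,0]][:,None]
        print(nm,c.round(1),st,"plane",onplane("top",c,z)[0].round(1),"depth med",np.median(w,0).round(1), "top z",np.percentile(w[:,2],90).round(1))
show("red",blobs(p,(0,130,70),(5,255,255),box),90)
show("orange",blobs(p,(6,130,90),(18,255,255),box),64)
show("green",blobs(p,(50,100,40),(75,255,255),box),94)
show("blue",blobs(p,(100,120,40),(130,255,255),(245,180,405,275)),48)
# dock outline angle from guides
for c,st,px in blobs(p,(100,120,40),(130,255,255),box,40):
    (l,r)=np.percentile(px[:,0],[0,100]); vx=cv2.fitLine(px.astype(np.float32),cv2.DIST_HUBER,0,.01,.01).ravel(); print(st,vx)
q=cv2.resize(p[195:280,240:410],None,fx=4.5,fy=4.5,interpolation=cv2.INTER_CUBIC);cv2.imwrite("pics/crop.png",q)
for z in(0,48): print(z,onplane("top",[(252,208),(397,208),(397,268),(252,268)],z).round(1))
E
```

```text
red [324.8 221.5] [320 217  11  10  82] plane [547.   -3.6  90. ] depth med [546.5  -3.9  95.3] top z 98.1
red [394.3 235.2] [390 231  10   9  72] plane [ 517.2 -171.5   90. ] depth med [ 514.5 -164.5  130.3] top z 135.1
orange [279.2 235.5] [278 217   4  39 121] plane [512.8 106.9  64. ] depth med [513.9 107.   64.7] top z 67.4
green [390.6 218.5] [389 214   4  10  37] plane [ 557.2 -161.6   94. ] depth med [ 566.8 -174.5   13.3] top z 16.0
green [325.  249.5] [321 246   9   9  57] plane [479.4  -5.3  94. ] depth med [480.2  -5.2  95.3] top z 98.9
blue [354.8 193.3] [351 189   9   9  60] plane [623.4 -78.4  48. ] depth med [624.2 -78.9  46.7] top z 49.9
blue [298.9 236.1] [285 215  29  43 696] plane [513.3  59.   48. ] depth med [511.8  58.3  72.5] top z 75.5
blue [358.5 265. ] [347 265  24   1  24] plane [444.6 -90.1  48. ] depth med [444.5 -87.7  47.7] top z 50.9
[285 215  29  43 696] [ 4.0076426e-03 -9.9999195e-01  2.9897830e+02  2.3616376e+02]
0 [[ 587.   183.     0. ]
 [ 594.6 -192.3    0. ]
 [ 439.4 -193.7    0. ]
 [ 432.2  178.9    0. ]]
48 [[ 581.2  177.4   48. ]
 [ 588.6 -184.3   48. ]
 [ 439.  -185.8   48. ]
 [ 432.   173.3   48. ]]
```

View pics/crop.png

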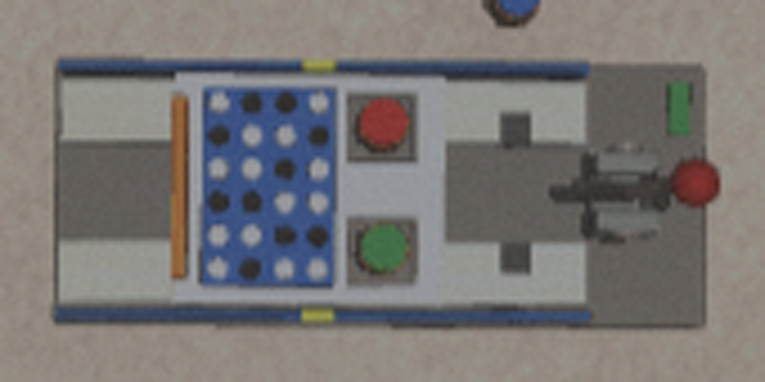

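Emit:
{"api": "jog_arm", "payload": {
  "moves": [50,10,-12,-2,0,0,-2,50,33,-39,-8,0,0,-7,50,66,-77,-16,0,0,-14,50,99,-116,-24,0,0,-21,50,136,-158,-33,0,0,-29,50,172,-200,-42,0,0,-37,50,209,-243,-50,0,0,-45,50,245,-285,-59,0,0,-53,50,278,-323,-67,0,0,-60,50,305,-354,-74,0,0,-66,50,321,-373,-78,0,0,-69,50,331,-385,-80,0,0,-71.5]
}}

```text
clock: 1.6
tcp_pos: [513.6, 158.4, 150.9]
ee_rot: [0.709, 0.706, -0.0, -0.0]
force: [-0.0, 0.8, 0.2]
opening: 0.586
grip_force: 0.0
```

```bash
python3 - <<'E'
from h import *
s=sense();print(s["clock"],s["tcp_pos"].round(1),R.from_quat(s["ee_rot"]).as_matrix().round(3),s["force"].round(1),s["opening"],s["joint_positions"].round(2))
p,d=camera("wrist");cv2.imwrite("pics/w1.png",p)
s=sense();print(s["clock"],s["tcp_pos"].round(1),s["force"].round(1))
p0=cv2.imread("pics/top0.png")
c=[b[0] for b in blobs(p0,(0,130,70),(5,255,255),(245,200,405,275))][1]
print("knob",onplane("top",c,120))
E
```

```text
1.6 [513.6 158.4 150.9] [[ 0.004  1.    -0.001]
 [ 1.    -0.004 -0.   ]
 [-0.    -0.001 -1.   ]] [-0.   0.8  0.2] 0.5862426997069166 [ 0.28  0.33  1.77 -0.    1.04  0.28]
1.65 [514.6 157.8 150.8] [ 0.9 -0.8  0.3]
knob [[ 515.05249305 -166.6468442   120.        ]]
```

View pics/w1.png

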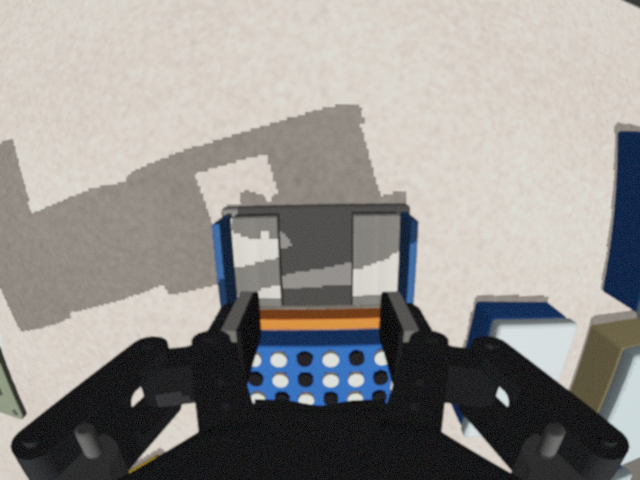

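The wrist view shows the fingers at about (240, 330) and (395, 330), either side of the middle of the orange plate (320, 318). The guides are symmetric about them, so the tool is centred across the dock.

Emit:
{"api": "jog_arm", "payload": {
  "moves": [50,0,0,-15,0,0,0,50,0,0,-40,0,0,0,50,0,0,-70,0,0,0,50,0,0,-92,0,0,0,50,0,0,-102,0,0,0,50,0,0,-106,0,0,0,50,0,-10,-106,0,0,0,50,0,-18,-106,0,0,0,50,0,-24,-106,0,0,0,50,0,-28,-106,0,0,0]
}}

```text
clock: 2.9
tcp_pos: [513.6, 131.7, 45.7]
ee_rot: [0.707, 0.707, 0.0, 0.0]
force: [-0.4, -0.2, 1.0]
opening: 0.586
grip_force: 0.0
```

Emit:
{"api": "jog_arm", "payload": {
  "moves": [50,0,-1.5,0,0,0,0,50,0,-3,0,0,0,0,50,0,-4.5,0,0,0,0,50,0,-6,0,0,0,0,50,0,-7.5,0,0,0,0,50,0,-9,0,0,0,0,50,0,-10.5,0,0,0,0,50,0,-12,0,0,0,0]
}}

```text
clock: 3.9
tcp_pos: [513.6, 120.5, 45.4]
ee_rot: [0.707, 0.707, 0.0, -0.0]
force: [1.2, 1.8, -1.4]
opening: 0.582
grip_force: 0.9
```

```bash
cat >> h.py <<'E'
def st():
    s=sense();print(round(s["clock"],2),s["tcp_pos"].round(1),s["force"].round(1))
def look():
    p,d=camera("top");box=(245,200,405,275)
    for nm,lo,hi,z in(("orange",(6,130,90),(18,255,255),64),("red",(0,130,70),(5,255,255),90),("green",(50,100,40),(75,255,255),90)):
        for c,s_,px in blobs(p,lo,hi,box):
            o,v=ray("top",px); w=o+v*d[px[:,1],px[:,0]][:,None]
            print(nm,s_,onplane("top",c,z)[0].round(1),np.median(w,0).round(1))
    return p
E
python3 - <<'E'
from h import *
st();p=look();cv2.imwrite("pics/t2.png",p);st()
E
```

```text
3.9 [513.6 120.5  45.4] [ 1.2  1.8 -1.4]
orange [278 245   3  11  28] [475.4 106.3  64. ] [474.8 106.4  63.6]
red [321 217  10  10  83] [546.7  -5.   90. ] [545.5  -4.2  95.7]
red [390 231  10   9  68] [ 517.6 -172.    90. ] [ 514.8 -165.3  130.6]
green [389 214   4  10  30] [ 557.1 -162.5   90. ] [ 564.4 -174.8   13.5]
green [321 246   9   9  65] [478.7  -5.4  90. ] [478.3  -5.2  95.8]
3.95 [513.6 120.4  45.4] [ 0.2  1.6 -1.2]
```

Emit:
{"api": "jog_arm", "payload": {
  "moves": [50,0,-1,0,0,0,0,50,0,-2,0,0,0,0,50,0,-3,0,0,0,0,50,0,-4,0,0,0,0,50,0,-5,0,0,0,0,50,0,-6,0,0,0,0,50,0,-7,0,0,0,0,50,0,-8,0,0,0,0,50,0,-9,0,0,0,0,50,0,-10,0,0,0,0,50,0,-11,0,0,0,0,50,0,-12,0,0,0,0]
}}

```text
clock: 5.45
tcp_pos: [513.4, 108.3, 45.4]
ee_rot: [0.707, 0.707, 0.0, 0.0]
force: [-0.2, 1.6, -0.1]
opening: 0.587
grip_force: 1.2
```

Emit:
{"api": "jog_arm", "payload": {
  "moves": [50,0,-1.25,0,0,0,0,50,0,-2.5,0,0,0,0,50,0,-3.75,0,0,0,0,50,0,-5,0,0,0,0,50,0,-6.25,0,0,0,0,50,0,-7.5,0,0,0,0,50,0,-8.75,0,0,0,0,50,0,-10,0,0,0,0,50,0,-11.25,0,0,0,0,50,0,-12.5,0,0,0,0,50,0,-13.75,0,0,0,0,50,0,-15,0,0,0,0]
}}

```text
clock: 6.95
tcp_pos: [513.4, 93.2, 45.4]
ee_rot: [0.707, 0.707, 0.0, 0.0]
force: [-1.1, 2.6, 0.0]
opening: 0.588
grip_force: 1.2
```

```bash
python3 - <<'E'
from h import *
st();p=look();st()
E
```

```text
6.95 [513.4  93.2  45.4] [-1.1  2.6  0. ]
orange [289 246   3  11  26] [473.7  79.1  64. ] [472.8  79.3  65.1]
red [332 218  10  10  83] [545.6 -32.   90. ] [545.6 -32.4  95.5]
red [390 231  10   9  71] [ 517.3 -171.6   90. ] [ 514.6 -164.4  130.6]
green [389 214   4  10  31] [ 557.3 -161.4   90. ] [ 564.7 -172.5   13.3]
green [332 247   9   8  63] [477.8 -32.2  90. ] [478.5 -31.7  95.1]
7.0 [513.4  93.1  45.3] [0.1 1.8 0.3]
```

Emit:
{"api": "jog_arm", "payload": {
  "moves": [50,0,-1.25,0,0,0,0,50,0,-2.5,0,0,0,0,50,0,-3.75,0,0,0,0,50,0,-5,0,0,0,0,50,0,-6.25,0,0,0,0,50,0,-7.5,0,0,0,0,50,0,-8.75,0,0,0,0,50,0,-10,0,0,0,0,50,0,-11.25,0,0,0,0,50,0,-12.5,0,0,0,0,50,0,-13.75,0,0,0,0,50,0,-15,0,0,0,0]
}}

```text
clock: 8.5
tcp_pos: [513.4, 78.2, 45.3]
ee_rot: [0.707, 0.707, 0.0, 0.0]
force: [0.4, 3.0, 0.4]
opening: 0.588
grip_force: 1.3
```

Emit:
{"api": "jog_arm", "payload": {
  "moves": [50,0,-0.75,0,0,0,0,50,0,-1.5,0,0,0,0,50,0,-2.25,0,0,0,0,50,0,-3,0,0,0,0,50,0,-3.75,0,0,0,0,50,0,-4.5,0,0,0,0,50,0,-5.25,0,0,0,0,50,0,-6,0,0,0,0,50,0,-6.75,0,0,0,0,50,0,-7.5,0,0,0,0,50,0,-8.25,0,0,0,0,50,0,-9,0,0,0,0]
}}

```text
clock: 10.0
tcp_pos: [513.4, 69.2, 45.3]
ee_rot: [0.707, 0.707, 0.0, 0.0]
force: [1.5, 1.8, 0.1]
opening: 0.586
grip_force: 1.2
```

```bash
python3 - <<'E'
from h import *
st();p=look();st()
E
```

```text
10.0 [513.4  69.2  45.3] [1.5 1.8 0.1]
orange [299 247   3  10  24] [473.2  54.7  64. ] [473.3  55.   64. ]
red [342 218  10  10  82] [545.7 -55.9  90. ] [545.1 -55.5  95. ]
red [390 231  10   9  69] [ 517.4 -171.9   90. ] [ 514.7 -164.7  131.4]
green [389 214   4  10  37] [ 557.1 -162.    90. ] [ 564.8 -174.5   13.9]
green [342 247   9   8  61] [477.9 -56.2  90. ] [476.9 -55.5  95.6]
10.05 [513.4  69.1  45.3] [ 1.2  1.8 -0.2]
```

Emit:
{"api": "jog_arm", "payload": {
  "moves": [50,0,-0.6,0,0,0,0,50,0,-1.2,0,0,0,0,50,0,-1.8,0,0,0,0,50,0,-2.4,0,0,0,0,50,0,-3,0,0,0,0,50,0,-3.6,0,0,0,0,50,0,-4.2,0,0,0,0,50,0,-4.8,0,0,0,0]
}}

```text
clock: 11.05
tcp_pos: [513.4, 64.4, 45.4]
ee_rot: [0.707, 0.707, 0.0, 0.0]
force: [-0.5, -0.8, -0.3]
opening: 0.589
grip_force: 0.0
```

Emit:
{"api": "jog_arm", "payload": {
  "moves": [50,0,-0.6,0,0,0,0,50,0,-1.2,0,0,0,0,50,0,-1.8,0,0,0,0,50,0,-2.4,0,0,0,0]
}}

```text
clock: 11.55
tcp_pos: [513.4, 62.1, 45.3]
ee_rot: [0.707, 0.707, 0.0, 0.0]
force: [0.6, -0.6, 0.3]
opening: 0.586
grip_force: 0.0
```

```bash
python3 - <<'E'
from h import *
st();p=look();st()
E
```

```text
11.55 [513.4  62.1  45.3] [ 0.6 -0.6  0.3]
orange [302 248   3   9  23] [472.8  47.4  64. ] [473.6  47.8  55.3]
red [345 218  10  10  80] [545.9 -63.   90. ] [546.  -62.5  87.2]
red [390 231  10   9  70] [ 517.4 -171.7   90. ] [ 514.8 -164.5  130.7]
green [389 214   4  10  28] [ 558.7 -162.    90. ] [ 568.3 -174.4   12.3]
green [345 246  10   9  63] [479.1 -64.1  90. ] [479.5 -63.3  88.1]
11.6 [513.4  62.   45.3] [ 0.7 -0.9 -0.1]
```

The tray has dropped: the caps went from 95.5 to 87.5 mm and the plate from 64 to 55.5 mm, with both vials level. Next I retreat, rise, and go round behind the knob.

Emit:
{"api": "jog_arm", "payload": {
  "moves": [50,0,6,0,0,0,0,50,0,18,0,0,0,0,50,0,28,5,0,0,0,50,0,30,30,0,0,0,30,0,30,70,0,0,0,10,0,30,115,0,0,0,0,0,25,145,0,0,0,0,0,5,160,0,0,0,0,0,-30,165,0,0,0,0,0,-75,165,0,0,0,0,0,-120,165,0,0,0,0,1,-165,165,0,0,0]
}}

```text
clock: 13.1
tcp_pos: [514.5, -103.5, 210.8]
ee_rot: [0.707, 0.707, 0.0, 0.0]
force: [0.1, 0.1, 0.3]
opening: -0.001
grip_force: 0.0
```

Emit:
{"api": "jog_arm", "payload": {
  "moves": [0,0,-45,0,0,0,0,0,0,-85,0,0,0,0,0,1,-110,0,0,0,0,0,1,-119,-5,0,0,0,0,1,-119,-30,0,0,0,0,1,-119,-60,0,0,0,0,1,-119,-85,0,0,0,0,1,-119,-98,0,0,0,0,1,-119,-102,0,0,0,0,1,-119,-102,0,0,0]
}}

```text
clock: 14.35
tcp_pos: [515.9, -221.7, 108.9]
ee_rot: [0.707, 0.707, 0.0, 0.0]
force: [0.1, 0.5, 0.7]
opening: 0.002
grip_force: 0.0
```

```bash
python3 - <<'E'
from h import *
st();p,d=camera("wrist");cv2.imwrite("pics/w3.png",p);p,d=camera("scene");cv2.imwrite("pics/s3.png",cv2.resize(p[170:320,190:420],None,fx=3,fy=3));st()
E
```

```text
14.35 [ 515.9 -221.7  108.9] [0.1 0.5 0.7]
14.45 [ 516.  -222.   109.3] [ 0.1 -0.3 -0.4]
```

View pics/s3.png

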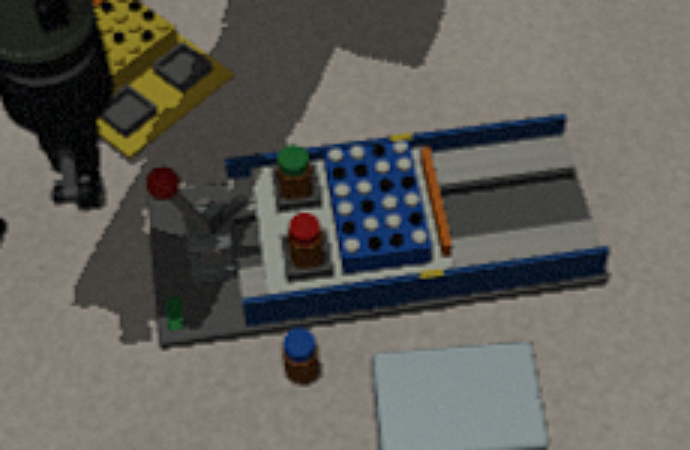

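The scene crop shows the tray seated with both vials upright. The shut fingers at (75, 190) are behind the red knob at (162, 184) and clear of it.

Emit:
{"api": "jog_arm", "payload": {
  "moves": [0,-1,8,0,0,0,0,0,-1,16,0,0,0,0,0,-1,22,0,0,0,0,0,-1,26,0,0,0,0,0,-1,29,0,0,0,0,0,-1,32,0,0,0,0,0,-1,35,0,0,0,0,0,-1,38,0,0,0,0,0,-1,41,0,0,0,0,0,-1,44,0,0,0,0,0,-1,47,0,0,0,0,0,-1,50,0,0,0,0]
}}

```text
clock: 15.95
tcp_pos: [514.4, -171.6, 108.3]
ee_rot: [0.707, 0.707, 0.0, -0.0]
force: [-0.2, -1.6, 0.5]
opening: -0.002
grip_force: 0.7
```

Emit:
{"api": "jog_arm", "payload": {
  "moves": [0,0,3,0,0,0,0,0,0,6,0,0,0,0,0,0,9,0,0,0,0,0,0,12,0,0,0,0,0,0,15,0,0,0,0,0,0,18,0,0,0,0,0,0,21,0,0,0,0,0,0,24,0,0,0,0,0,0,27,0,0,0,0,0,0,30,0,0,0,0,0,0,33,0,0,0,0]
}}

```text
clock: 17.32
tcp_pos: [514.3, -138.7, 108.2]
ee_rot: [0.707, 0.707, -0.0, -0.0]
force: [-0.2, -1.3, -0.0]
opening: 0.002
grip_force: 0.6
```

```bash
python3 - <<'E'
from h import *
st();p,d=camera("scene");cv2.imwrite("pics/s4.png",cv2.resize(p[170:320,190:420],None,fx=3,fy=3));st()
E
```

```text
17.32 [ 514.3 -138.7  108.2] [-0.2 -1.3 -0. ]
17.38 [ 514.3 -138.3  108.2] [ 0.5 -0.7  0.4]
```

View pics/s4.png

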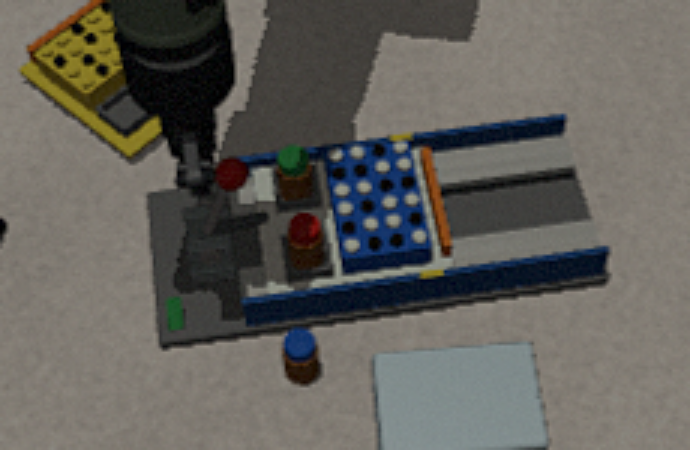

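The knob at (232, 174) is following the fingers and the nose is swinging over the tray's front edge. I'll go on in smaller steps to the stop.

Emit:
{"api": "jog_arm", "payload": {
  "moves": [0,0,2,0,0,0,0,0,0,4,0,0,0,0,0,0,6,0,0,0,0,0,0,7.5,0,0,0,0,0,0,9,0,0,0,0,0,0,10,0,0,0,0]
}}

```text
clock: 18.12
tcp_pos: [514.4, -128.8, 108.3]
ee_rot: [0.707, 0.707, 0.0, 0.0]
force: [0.1, -1.1, -1.4]
opening: 0.009
grip_force: 0.6
```

Emit:
{"api": "jog_arm", "payload": {
  "moves": [0,0,0.7,0,0,0,0,0,0,1.4,0,0,0,0,0,0,2,0,0,0,0]
}}

```text
clock: 18.5
tcp_pos: [514.5, -127.8, 108.4]
ee_rot: [0.707, 0.707, -0.001, 0.001]
force: [0.2, -6.6, -1.5]
opening: -0.002
grip_force: 3.3
```

Emit:
{"api": "jog_arm", "payload": {
  "moves": [0,0,0.7,0,0,0,0,0,0,1.4,0,0,0,0,0,0,2,0,0,0,0]
}}

```text
clock: 18.88
tcp_pos: [514.5, -127.6, 108.4]
ee_rot: [0.706, 0.708, -0.002, 0.002]
force: [-0.7, -12.8, -1.7]
opening: -0.001
grip_force: 6.3
```

The force rises to 13 N with no further travel, at about the predicted y, so the lever is on its stop. I back off and check.

Emit:
{"api": "jog_arm", "payload": {
  "moves": [0,0,-5,0,0,0,0,0,0,-15,0,0,0,0,0,0,-35,0,0,0,0,0,0,-60,10,0,0,0,0,0,-80,50,0,0,0,0,-20,-100,100,0,0,0,0,-40,-130,130,0,0,0,0,-50,-150,140,0,0,0,0,-50,-150,140,0,0,0]
}}

```text
clock: 20.0
tcp_pos: [464.0, -276.9, 249.4]
ee_rot: [0.708, 0.706, 0.0, 0.001]
force: [-0.1, 0.5, 0.1]
opening: -0.001
grip_force: 0.0
```

```bash
python3 - <<'E'
from h import *
st();p=look();cv2.imwrite("pics/t5.png",cv2.resize(p[180:280,240:420],None,fx=4,fy=4))
o=[b[0] for b in blobs(p,(0,130,70),(5,255,255),(350,200,405,275))];print([onplane("top",c,116) for c in o])
q,d=camera("scene");cv2.imwrite("pics/s5.png",cv2.resize(q[170:320,190:420],None,fx=3,fy=3));st()
E
```

```text
20.0 [ 464.  -276.9  249.4] [-0.1  0.5  0.1]
orange [302 218   4  39  99] [510.3  47.4  64. ] [508.6  47.7  56.7]
red [345 218  10  10  80] [545.8 -63.4  90. ] [545.9 -64.3  87.7]
red [363 231  10   9  75] [ 516.4 -107.    90. ] [ 513.8 -103.7  126.2]
green [389 214   4  10  38] [ 557.3 -162.1   90. ] [ 564.4 -174.5   13.7]
green [345 246  10   9  60] [479.  -64.4  90. ] [479.5 -65.4  87.3]
[array([[543.2175733 , -66.38140678, 116.        ]]), array([[ 514.55061773, -104.22670018,  116.        ]])]
20.1 [ 464.1 -275.   247.9] [ 0.   0.2 -0.1]
```

View pics/s5.png

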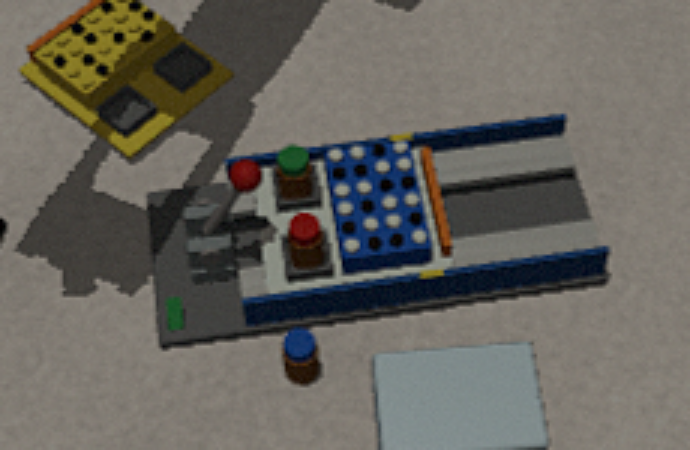

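View pics/t5.png

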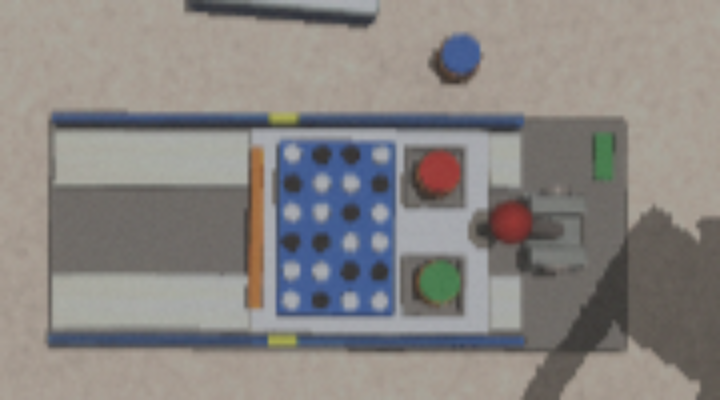

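Both views show the tray seated and both vials upright. The knob is at dock x of about 120 mm (119 expected) with the nose over the tray's front edge, and the arm is clear.

```bash
python3 -c "
from workcell import *
print(sign_off())"
```

```text
the job is handed in; nothing more can be done
None
```

The tray was pushed slowly until it dropped into its notches with both vials upright, the lever was pushed over to its stop, and the job was handed in at about 20 s with the arm clear.

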